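# Gauge a slide rack on the loading station with the flip stop

## Robot

A 6-joint arm with a two-finger parallel gripper is mounted at the origin on the work surface. World frame = base frame: x ahead of the robot, y to its left, z up, the work surface at z = 0. Lengths are in mm, angles in rad, forces in N, time in s.
With the tool pointing down it reaches from about 375 to 900 mm from the base axis. Payload 3.1 kg.
Tool frame: the origin (TCP) lies on the centre line of the jaws, within the pads' length; the fingertips stand 11 mm ahead of it and the grasp point (between the pads) lies 8 mm behind it; z points along the fingers, y is the line along which they close (so a half turn about z gives the same grasp; the last joint's range is limited). The gripper opens to 87 mm and grips with 3 to 60 N. Pads are 19 mm wide; open, the fingers measure 117 mm over their backs; the gripper's body (75 mm by 190 mm) begins 51 mm behind the grasp point.
Start: joints at [-1.448, 0.527, 1.433, -0, 1.181, -0.178], TCP at [185.798, -596.721, 233.548] pointing down, gripper open.
Joint ranges: [-3.08, 3.08], [-0.75, 2.2], [0.22, 2.44], [-1.43, 4.57], [0, 2.65], [-2.85, 2.85]. Speed limits (rad/s): [2.79, 2.79, 3.14, 3.14, 3.14, 3.14].

## Interface

Orientations are given as a rotation vector (axis times angle).
In Python, from workcell import observe, read_camera, hand_in gives the robot as it stands. The module is installed in compiled form; this text tells all that it offers.
- The arm moves only by the tool servo_tool, never from a script. Its arguments are lists of equal length, an entry for each row: "slide": the shift along the tool's x, y, z in m, a list of three; "twist": the turn, a rotation vector about the tool's x, y, z in rad, a list of three. A call has 1 to 8 rows; each row shifts and turns the commanded pose from where the row before left it, along the tool's axes as they then stand; what a row does not reach is not made up. A row lasts 1/10 s, in which the tool goes at most 50 mm and 8.59 degrees, less where a joint would pass 70% of its speed; a pose out of reach is approached as far as the arm can. A call with a gripper value outside its range is refused whole. "claw" is the closure, from 0 (fully open) to 1 (shut), set as the call begins (left out, the last holds). The fingers move at their own pace and stop on an object; the grip force is fixed at half the most. Time passes only in rows, so rows that do not move let the fingers close. It gives the time, the measured TCP pose, the force, the opening and the grip force at its end, in the units of the state.
- observe(): the state, without advancing time (a new reading comes with each control period).
- read_camera(name): name is "side" or "top" or "wrist"; returns a dict with "pixels" (420x560x3 uint8, red, green, blue), "fx", "fy", "cx", "cy" (pixels), "position" and "orientation" of the camera in the world; the wrist camera has in their place "mount" (4x4, takes a point from camera to tool coordinates, whose origin is the TCP and whose axes are the flange's). Camera axes: x right, y up, looking along -z (the intrinsics and any distortion apply to the point x, -y, -z); pixel columns grow to the right and rows downward; lengths in mm; the calibration is good to about 2 mm. A picture is of the moment at which its call begins: read the wrist's pose just before it. There is no depth.
- hand_in(): hands the job in; it is judged then, once.
The state is a dict: "time": time; "q": joint angles; "qd": joint speeds; "tau": joint torques, N m; "ee_pos": TCP position; "orientation": TCP orientation; "ft_force": force on the tool from outside, world axes, zero at the start; "wrist_torque": the same for the moment, N m; "gripper_width": finger opening in mm; "grasp_force": force on a finger pad.
Only numpy, scipy, OpenCV 4.12 (cv2) and the standard library are available. Lean on these libraries where they do the work, as an engineer would, in place of code of your own. Each camera call takes 0.05 s, during which the arm holds its last target. There are 200 camera calls.

## Task

Fold the yellow flip stop fully down in front of the fence, then gently set the green slide rack upright on the station's base plate, long side flat against the front (robot side) of the fence, and slide it along the fence until its end butts against the left side (as seen from the robot) of the lowered stop, and let go. Then fold the stop back up, past upright, leaving the rack in its gauged place. Leave the foam block of droppers, the tube rack and the amber bottle standing where they are.

Things in the scene. Friction and masses are not known exactly. Their poses are not given: they have to be found in the camera images.
- station_mid (a point): Middle of the upper face of the loading station's aluminium base plate, 170 (x) x 280 (y) x 12 mm, fixed on the bench. A dark steel fence 20 mm thick, 40 mm high runs its whole length along y; the fence's front face (robot side, -x) is 45 mm from this point towards +x. Axes: x square to the fence, front to back; y along it, to the left seen from the robot; z up.
- stop: Blue clamp of the flip stop, fixed on the fence; carries the yellow leaf. Origin: on the fence's front face, at the base plate's upper face, mid-width of the leaf; axes as station_mid. 38 mm wide along y; it stands 61 mm above the base plate.
- stop_gauge (a point): Fixed gauge corner, 7 mm left (+y) of stop's origin, same axes: where the fence's front face, the base plate's upper face and the left side of the lowered leaf meet. Butted rightly against fence and stop, the rack has rack_center at x -42, y +60, z +35 mm in this frame, its long axis along y.
- flip_hinge (a point): On the hinge axis of the yellow leaf, mid-width: 10 mm behind (+x) the fence's front face, 52 mm above the base plate, 7 mm right (-y) of stop_gauge. The axis runs along the fence (y). The frame turns with the leaf. Leaf: 14 mm wide along y; when down, its tongue hangs 4 to 34 mm before the fence, to 4 mm above the plate.
- flip_knob (a point): Centre of the black ball knob, 22 mm diameter, on an 8 mm stalk at the free end of the yellow leaf. With the leaf down it is 62 mm in front of (-x) and 26 mm above the hinge axis; it swings with the leaf. It can be pinched from above, fingers closing along the hinge axis, and swung through the whole arc, turning between the fingers.
- flip (a joint): Angle of the yellow leaf, rad: 0 = fully down (arm level, tongue before the fence), growing as it swings up and back over the fence; 1.57 = arm upright, 2.1 = fully back at its end stop. Stiff by friction (about 0.1 N m, 1 to 3 N at the knob): it stays where it is left.
- rack_center (a point): Green slide-staining rack with glass slides, loose, 0.18 to 0.33 kg: body 84 (x) x 120 (y, long axis) x 32 mm high, with a square grip post 20 x 20 mm (sides along x and y) in the middle of its top, from 32 up to 70 mm high. This point is on the post's axis, 35 mm above the underside; z up. The same either way round.
- foam_center (a point): Bystander: white foam block 70 (x) x 110 (y) x 45 mm with dropper bottles, 96 mm high overall, loose. Point 48 mm above its underside.
- tubes_center (a point): Bystander: white tube rack 75 (x) x 120 (y) mm with purple-capped tubes, 114 mm high overall, loose. Point 57 mm above its underside.
- bottle_center (a point): Bystander: amber bottle with a red cap, 34 mm diameter, 75 mm high, loose, standing on the right front of the base plate, before the stop. Point half-way up.

How it is judged (in metres and radians):
On the way, in this order (a step that is already met when the one before it is completed fails the run):
1. the flip stop is fully down (within 0.08 rad) (value of joint flip below 0.08 rad), for 0.2 s.
2. with the stop down, the rack on the base plate is slid up against the leaf (touching it) (value of joint flip below 0.1 rad and contact force between rack and stop above 0.3 N and z of rack_center in the frame of stop_gauge between 0.031 and 0.039 m and y of rack_center in the frame of stop_gauge between 0.054 and 0.066 m), for 0.05 s.
3. with the stop still down, the rack stands released, within 3 mm of touching fence and stop, square within 0.06 rad (value of joint flip below 0.1 rad and contact force between the fingers and rack below 0.1 N and x of rack_center in the frame of stop_gauge between -0.045 and -0.039 m and y of rack_center in the frame of stop_gauge between 0.057 and 0.063 m and z of rack_center in the frame of stop_gauge between 0.031 and 0.039 m and angle between the y axis of rack_center and the y axis of stop_gauge, either way round below 0.06 rad and angle between rack_center's own z axis and vertical below 0.06 rad), for 0.3 s.
At the end, for the whole second after the job is handed in: The flip stop is folded back past upright (joint above 1.57 rad) and at rest; the rack rests upright on the base plate, within 4 mm of its gauged place along and square to the fence and in height, square to the fence within 0.06 rad (value of joint flip above 1.57 rad and velocity of joint flip between -0.05 and 0.05 rad/s and x of rack_center in the frame of stop_gauge between -0.046 and -0.038 m and y of rack_center in the frame of stop_gauge between 0.056 and 0.064 m and z of rack_center in the frame of stop_gauge between 0.031 and 0.039 m and angle between the y axis of rack_center and the y axis of stop_gauge, either way round below 0.06 rad and angle between rack_center's own z axis and vertical below 0.06 rad and linear speed of rack below 0.02 m/s); the robot touches nothing.
It fails at once if the foam block is shoved more than 15 mm or tipped (distance of foam_center from where it was at the start of the episode above 0.015 m or angle between foam_center's own z axis and vertical above 0.3 rad).
It fails at once if the tube rack is shoved more than 15 mm or tipped (distance of tubes_center from where it was at the start of the episode above 0.015 m or angle between tubes_center's own z axis and vertical above 0.3 rad).
It fails at once if the amber bottle is shoved more than 15 mm or tipped (distance of bottle_center from where it was at the start of the episode above 0.015 m or angle between bottle_center's own z axis and vertical above 0.3 rad).
It fails at once if the rack of glass slides is tipped more than 0.4 rad (angle between rack_center's own z axis and vertical above 0.4 rad).
It fails at once if the rack is dropped or rammed onto the station (over 45 N) (contact force between rack and station above 45 N or contact force between rack and stop above 45 N).
It also fails if it takes over 72 s, if anything falls off the work surface, if the arm or the gripper's body presses on something with over 40 N, if the wrist force passes 120 N, or if a joint passes its speed limit or range.

## Working session

There is one attempt and no reset: what is moved stays moved. The work goes in short steps, Python scripts to look and compute and a tool call to move; the robot and the scene stay as the last step left them, time stands still between calls to the robot, and variables do not carry over. Pictures are saved under pics/ and viewed, at most 10 in all, crops included, and the job is handed in when it is done.

Besides the shell and the picture viewer there is one more tool, called by a JSON object that holds its "api" and its "payload". servo_tool: Moves the arm, as the interface text tells. Its arguments: {"type":"object","properties":{"slide":{"type":"array","items":{"type":"array","items":{"type":"number"}}},"twist":{"type":"array","items":{"type":"array","items":{"type":"number"}}},"claw":{"type":"number"}},"required":["slide","twist"]}

```bash
mkdir -p pics
cat > h.py <<'E'
import numpy as np, cv2
from scipy.spatial.transform import Rotation as R
from workcell import observe, read_camera, hand_in
def rot(o):
    o=np.array(o,float)
    return o if o.shape==(3,3) else (R.from_rotvec(o).as_matrix() if o.size==3 else R.from_quat(o).as_matrix())
def grab(n,f=None):
    s=observe(); c=read_camera(n)
    if n=="wrist":
        T=np.eye(4);T[:3,:3]=rot(s["orientation"]);T[:3,3]=s["ee_pos"]
        M=T@np.array(c["mount"]);c["P"]=M[:3,3];c["Rm"]=M[:3,:3]
    else: c["P"]=np.array(c["position"]);c["Rm"]=rot(c["orientation"])
    if f: cv2.imwrite("pics/"+f,cv2.cvtColor(c["pixels"],cv2.COLOR_RGB2BGR))
    return c
def plane(c,u,v,z):
    d=c["Rm"]@np.array([(u-c["cx"])/c["fx"],-(v-c["cy"])/c["fy"],-1]); return c["P"]+d*(z-c["P"][2])/d[2]
def proj(c,p):
    q=c["Rm"].T@(np.array(p)-c["P"]); return c["cx"]-c["fx"]*q[0]/q[2], c["cy"]+c["fy"]*q[1]/q[2]
def ray(c,u,v): return c["P"],c["Rm"]@np.array([(u-c["cx"])/c["fx"],-(v-c["cy"])/c["fy"],-1])
def tri(rs):
    A=0;b=0
    for p,d in rs:
        d=d/np.linalg.norm(d);N=np.eye(3)-np.outer(d,d);A=A+N;b=b+N@p
    return np.linalg.solve(A,b)
E
python3 - <<'E'
from h import *
s=observe();print({k:s[k] for k in("time","ee_pos","orientation","gripper_width","ft_force")})
for n in("top","side"):
    c=grab(n,n+"0.png");print(n,{k:(np.round(v,3).tolist() if not np.isscalar(v) else v) for k,v in c.items() if k not in("pixels","Rm","P")})
E
```

```text
{'time': 0.0, 'ee_pos': array([ 185.71898293, -596.03644378,  232.58468033]), 'orientation': array([-3.10380555e+00, -4.71958699e-01, -8.45106837e-05]), 'gripper_width': 86.77068755335819, 'ft_force': array([-0.91482989, -0.27785571,  1.04150021])}
top {'fx': 482.49509533978, 'fy': 482.49509533978, 'cx': 282.76920124982854, 'cy': 211.8791970500174, 'position': [410.811, 84.71, 960.659], 'orientation': [0.096, -0.064, -1.547]}
side {'fx': 474.90735320654966, 'fy': 474.90735320654966, 'cx': 284.04039825217444, 'cy': 214.03208990529893, 'position': [68.483, 604.296, 859.046], 'orientation': [0.335, -0.843, -2.318]}
```

View pics/top0.png

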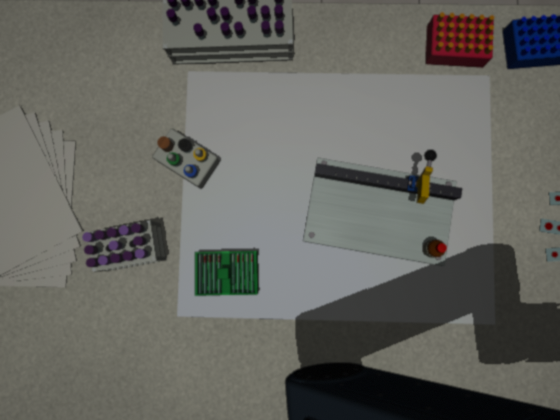

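View pics/side0.png

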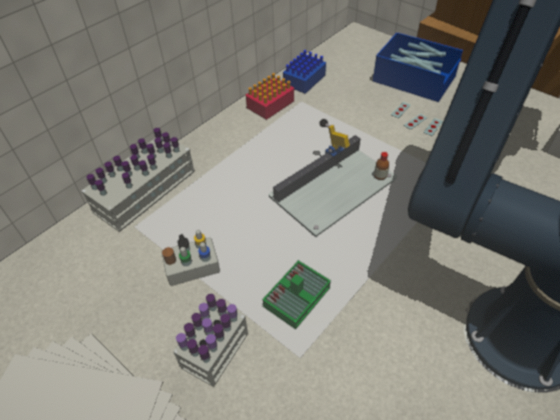

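The top view shows the rack at (227,272), the station around (380,210), the knob folded back at (431,155) and the bottle at (436,247). The foam block is at (187,158) and the tubes at (125,243). Next I'll measure these.

Run:
```python
from h import *
c=grab("top");d=grab("side")
def mask(c,lo,hi,box):
    hsv=cv2.cvtColor(c["pixels"],cv2.COLOR_RGB2HSV);m=cv2.inRange(hsv,lo,hi)
    b=np.zeros_like(m);b[box[1]:box[3],box[0]:box[2]]=255;return m&b
def comp(m):
    n,l,s,ce=cv2.connectedComponentsWithStats(m);k=1+np.argmax(s[1:,4]);return ce[k],s[k],(l==k)
# knob
kt=comp(mask(c,(0,0,0),(180,255,70),(422,145,445,165)));ks=comp(mask(d,(0,0,0),(180,255,70),(312,112,330,130)))
print("knob",kt[:2],ks[:2],tri([ray(c,*kt[0]),ray(d,*ks[0])]))
# rack
g=mask(c,(45,80,40),(85,255,255),(180,235,275,310));g=cv2.morphologyEx(g,cv2.MORPH_CLOSE,np.ones((9,9)))
r=cv2.minAreaRect(np.argwhere(g)[:,::-1].astype(np.float32));bp=cv2.boxPoints(r)
print("rack",r);P=np.array([plane(c,*p,32)[:2] for p in bp]);print(P.round(1),P.mean(0),[np.linalg.norm(P[i]-P[i-1]) for i in range(4)])
for q in [P[i]-P[i-1] for i in range(4)]: print(np.degrees(np.arctan2(q[1],q[0])))
# fence dark
f=mask(c,(0,0,0),(180,255,75),(305,155,470,205));f=comp(f)[2]
r=cv2.minAreaRect(np.argwhere(f)[:,::-1].astype(np.float32));print("fence",r,[plane(c,*p,52)[:2].round(1) for p in cv2.boxPoints(r)])
# red cap
b=mask(c,(0,150,80),(8,255,255),(420,230,455,262));print("cap",plane(c,*comp(b)[0],75+12))
for n,i,(x0,y0,x1,y1),k in(("st_t.png",c,(295,140,475,275),4.4),):
    cv2.imwrite("pics/"+n,cv2.cvtColor(cv2.resize(i["pixels"][y0:y1,x0:x1],None,fx=k,fy=k,interpolation=cv2.INTER_CUBIC),cv2.COLOR_RGB2BGR))
```

```text
knob (array([430.13392857, 155.04464286]), array([424, 150,  13,  11, 112], dtype=int32)) (array([323.07142857, 122.35714286]), array([321, 120,   6,   6,  28], dtype=int32)) [ 604.74143954 -154.79042479  115.79733766]
rack ((225.9913787841797, 272.5001525878906), (44.02794647216797, 62.71482467651367), 89.01223754882812)
[[426.4 273.9]
 [431.2 153.1]
 [347.7 149.2]
 [342.7 268.9]] [386.99209231 211.27968471] [np.float64(83.80497000563075), np.float64(120.93501014782939), np.float64(83.59781465551028), np.float64(119.81268039101259)]
3.402283858839402
-87.71228758615422
-177.3643447077801
92.37993106202268
fence ((369.8993835449219, 172.97235107421875), (109.41609954833984, 46.064517974853516), 5.90614128112793) [array([546.2,  48.1]), array([635.2,  40.5]), array([ 617.1, -166.9]), array([ 529. , -157.4])]
cap [ 441.79729545 -182.51981089   87.        ]
```

View pics/st_t.png

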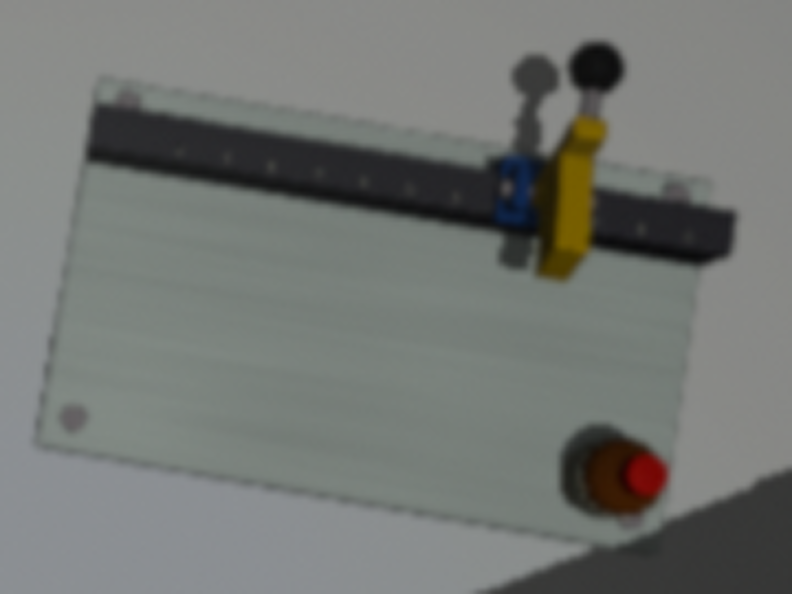

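```bash
cat > st.py <<'E'
from h import *
def station(c,px,loc,z):
    W=np.array([plane(c,*p,z)[:2] for p in px]);L=np.array(loc,float)
    a=W-W.mean(0);b=L-L.mean(0)
    th=np.arctan2((b[:,0]*a[:,1]-b[:,1]*a[:,0]).sum(),(a*b).sum())
    Rr=np.array([[np.cos(th),-np.sin(th)],[np.sin(th),np.cos(th)]])
    t=W.mean(0)-Rr@L.mean(0);return th,Rr,t,W-(L@Rr.T+t)
E
python3 - <<'E'
from st import *
c=grab("top")
f=lambda u,v:(295+u/4.4-.4,140+v/4.4-.4)
th,Rr,t,e=station(c,[f(97,78),f(37,443),f(712,181),f(657,552)],[(85,140),(-85,140),(85,-140),(-85,-140)],12)
print("yaw",th,"mid",t,e.round(1))
loc=lambda p:Rr.T@(np.array(p)[:2]-t)
for z in(104,110,116):print("knob",z,loc(plane(c,430.6,155,z)))
print("clamp top L/R edge", [loc(plane(c,*f(*p),73)) for p in((497,190),)],"leaf",[loc(plane(c,*f(*p),90)) for p in((562,200),)])
print("fence front top",[loc(plane(c,*f(*p),52)) for p in((93,150),(250,178),(700,245))])
print("rack yaw",(np.radians(2.7)),"bottle",loc((441.8,-182.5)))
E
```

```text
yaw -0.15077479641840835 mid [514.74197742 -85.17008026] [[-1.1  0. ]
 [ 0.9 -1.4]
 [-0.8  0.3]
 [ 1.   1.1]]
knob 104 [102.08739676 -59.6911332 ]
knob 110 [100.47399355 -58.20606142]
knob 116 [ 98.86059034 -56.72098963]
clamp top L/R edge [array([ 51.42793611, -33.00631318])] leaf [array([ 48.39226264, -56.35326297])]
fence front top [array([ 43.4226229 , 136.84102471]), array([42.82121873, 68.02936959]), array([  46.79566554, -126.27310947])]
rack yaw 0.0471238898038469 bottle [ -57.49508931 -107.18190169]
```

Station yaw is about −0.151, mid-point about (515,−85). The knob is near (605,−157,114), folded back, flip around 1.9. Now I'll turn to the station's yaw and go above the stop.

{"api": "servo_tool", "payload": {"slide": [[0,0,0],[0,0,0],[0,0,0],[0,0,0],[0.025,-0.035,0],[0.025,-0.035,0],[0.025,-0.035,0],[0.025,-0.035,0]], "twist": [[0,0,0.113],[0,0,0.113],[0,0,0.113],[0,0,0.113],[0,0,0],[0,0,0],[0,0,0],[0,0,0]]}}

```text
time: 1.05
ee_pos: [306.4, -472.0, 233.5]
orientation: [-3.132, 0.237, -0.0]
ft_force: [0.9, 0.1, 1.1]
gripper_width: 86.9
grasp_force: 0.0
```

{"api": "servo_tool", "payload": {"slide": [[0.025,-0.04,0],[0.025,-0.04,0],[0.025,-0.04,0],[0.025,-0.04,0],[0.025,-0.04,0],[0.025,-0.04,0],[0.02,-0.04,0],[0,-0.04,0]], "twist": [[0,0,0],[0,0,0],[0,0,0],[0,0,0],[0,0,0],[0,0,0],[0,0,0],[0,0,0]]}}

```text
time: 1.85
ee_pos: [524.6, -181.3, 233.7]
orientation: [3.132, -0.234, 0.005]
ft_force: [-0.5, 0.6, -0.1]
gripper_width: 87.2
grasp_force: 0.0
```

Run:
```python
from h import *
s=observe();print(s["time"],s["ee_pos"],s["orientation"],np.round(s["q"],2))
c=grab("wrist","w1.png");print(np.round(c["mount"],3));print(c["fx"],c["cx"],c["cy"],c["P"])
```

```text
1.85 [ 524.55259061 -181.28144874  233.73680611] [ 3.13173294 -0.23419839  0.00518542] [-0.53  0.43  1.61  0.    1.09  1.19]
[[-0.00000e+00  9.61000e-01  2.78000e-01  7.62450e+01]
 [ 1.00000e+00 -0.00000e+00  1.00000e-03  3.34000e-01]
 [ 1.00000e-03  2.78000e-01 -9.61000e-01 -1.50346e+02]
 [ 0.00000e+00  0.00000e+00  0.00000e+00  1.00000e+00]]
367.5068898800654 286.50883290893836 207.31733098665407 [ 599.41678439 -192.74864976  384.33998635]
```

View pics/w1.png

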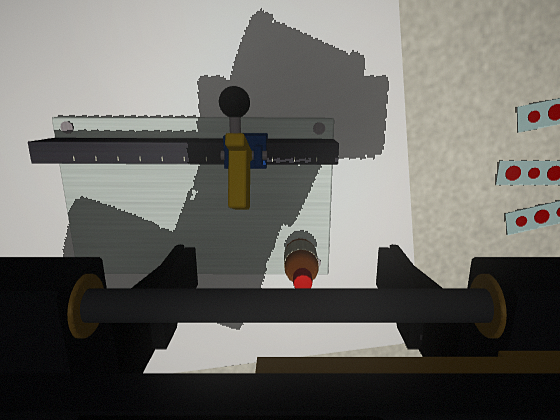

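The wrist view shows the knob at (234,101), the leaf at (238,175), the fence front edge at row 163 and the plate's back corners at (54,117) and (333,113).

```bash
cat > m.py <<'E'
from st import *
c=grab("wrist");t_=grab("top")
g=cv2.cvtColor(c["pixels"],cv2.COLOR_RGB2HSV)
dk=(cv2.inRange(g,(0,0,0),(180,255,62)))
k=dk[82:120,212:256];M=cv2.moments(k,True);kn=(212+M["m10"]/M["m00"],82+M["m01"]/M["m00"]);print("knob px",kn,M["m00"])
g2=cv2.cvtColor(t_["pixels"],cv2.COLOR_RGB2GRAY)[147:163,422:441];k=(g2<60).astype(np.uint8);M=cv2.moments(k,True);kt=(422+M["m10"]/M["m00"],147+M["m01"]/M["m00"]);print(kt,M["m00"])
K=tri([ray(c,*kn),ray(t_,*kt)]);print("knob",K)
# front top edge of fence: per column strongest dark->light gradient near row 163
gr=cv2.GaussianBlur(cv2.cvtColor(c["pixels"],cv2.COLOR_RGB2GRAY),(3,3),0).astype(float)
pts=[]
for u in list(range(70,150,4)):
    col=np.diff(gr[154:174,u]);i=col.argmax();pts.append((u,154.5+i,col[i]))
pts=np.array(pts);print(pts[::4].round(1).tolist())
W=np.array([plane(c,u,v,52) for u,v,_ in pts if _>8]);p=np.polyfit(W[:,1],W[:,0],1);print("fence yaw",-np.arctan(p[0]),"x at y=-100",np.polyval(p,-100))
y=cv2.inRange(g,(20,120,60),(35,255,255));ys=np.argwhere(y[130:215,215:260])+[130,215];
for r in(150,165,180,195,205):
    q=ys[ys[:,0]==r][:,1];print(r,q.min(),q.max())
print("yellow rows",ys[:,0].min(),ys[:,0].max())
b=cv2.inRange(g,(105,120,30),(130,255,255));q=np.argwhere(b[125:180,210:290])+[125,210];print("blue",q.min(0),q.max(0))
E
python3 m.py
```

```text
knob px (243.26375000000002, 98.425) 800.0
(431.0897009966777, 154.56478405315616) 301.0
knob [ 603.83705377 -155.70409502  120.30158267]
[[70.0, 158.5, 56.0], [86.0, 158.5, 57.0], [102.0, 158.5, 63.0], [118.0, 158.5, 63.0], [134.0, 158.5, 57.0]]
fence yaw -0.14509842917059307 x at y=-100 559.7058263864392
150 239 256
165 238 255
180 238 255
195 238 255Traceback (most recent call last):
  File "m.py", line 17, in <module>
    q=ys[ys[:,0]==r][:,1];print(r,q.min(),q.max())
                                  ~~~~~^^
    return umr_minimum(a, axis, None, out, keepdims, initial, where)
ValueError: zero-size array to reduction operation minimum which has no identity
```

```bash
sed -i 's/82:120,212:256/80:117,222:266/; s/(212+M/(222+M/; s/,82+M\["m01/,80+M["m01/; s/(150,165,180,195,205)/(165,180,195)/' m.py; sed -i '2i s=observe();print(s["time"],s["ee_pos"],s["orientation"])' m.py; python3 m.py
```

```text
2.0 [ 521.6422839  -179.74437367  233.37406655] [-3.13284101e+00  2.28504959e-01  1.69399363e-03]
knob px (236.361014994233, 97.49711649365628) 867.0
(431.99630996309963, 154.68265682656826) 271.0
knob [ 603.98168648 -157.29483059  119.918742  ]
[[70.0, 158.5, 56.0], [86.0, 158.5, 62.0], [102.0, 158.5, 64.0], [118.0, 158.5, 57.0], [134.0, 158.5, 58.0]]
fence yaw -0.14557014022401818 x at y=-100 559.7381959211385
165 230 251
180 230 247
195 230 247
yellow rows 130 202
blue [129 225] [163 268]
```

{"api": "servo_tool", "payload": {"slide": [[0.02,-0.009,0.0],[0.02,-0.009,0.015],[0.02,-0.009,0.02],[0.018,-0.007,0.02],[0,0,0.01],[0,0,0],[0,0,0]], "twist": [[0,0,0],[0,0,0],[0,0,0],[0,0,0],[0,0,0],[0,0,0],[0,0,0]]}}

```text
time: 2.8
ee_pos: [602.9, -161.5, 168.7]
orientation: [3.133, -0.238, -0.001]
ft_force: [0.0, -0.1, 0.1]
gripper_width: 87.2
grasp_force: 0.0
```

Run:
```python
from h import *
c=grab("wrist","w2.png");s=observe();print(s["time"],s["ee_pos"],s["orientation"])
for z in(112,116,120):print(proj(c,(604,-157,z)),c["fx"]*11/(c["P"][2]-z))
```

```text
2.85 [ 603.29482857 -161.49386621  169.3290241 ] [ 3.13208871e+00 -2.38017604e-01  8.12500874e-04]
(np.float64(278.45625411070364), np.float64(232.91992583012515)) 19.53099590583783
(np.float64(278.30967285278155), np.float64(235.26953413521034)) 19.91587615645632
(np.float64(278.1577859195801), np.float64(237.70418918417792)) 20.316230335048896
```

View pics/w2.png

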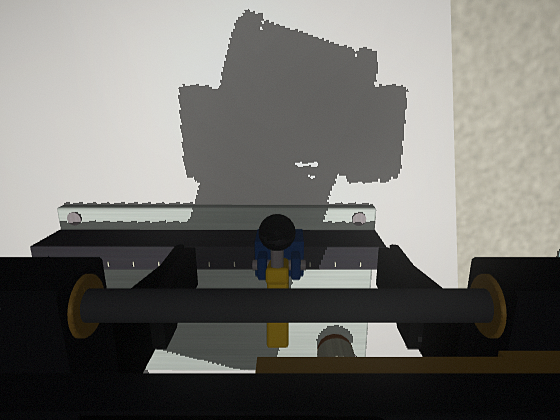

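Knob at (277,232), about 5 mm left of the jaw centre. I'll descend and pinch it.

{"api": "servo_tool", "payload": {"slide": [[0.001,-0.005,0.01],[0,0,0.02],[0,0,0.02],[0,0,0.012],[0,0,0],[0,0,0]], "twist": [[0,0,0],[0,0,0],[0,0,0],[0,0,0],[0,0,0],[0,0,0]]}}

```text
time: 3.45
ee_pos: [605.8, -155.6, 106.9]
orientation: [3.133, -0.236, 0.001]
ft_force: [-0.1, 1.0, -0.1]
gripper_width: 86.7
grasp_force: 0.0
```

{"api": "servo_tool", "payload": {"slide": [[0,0,0],[0,0,0],[0,0,0],[0,0,0],[0,0,0],[0,0,0],[0,0,0],[0,0,0]], "twist": [[0,0,0],[0,0,0],[0,0,0],[0,0,0],[0,0,0],[0,0,0],[0,0,0],[0,0,0]], "claw": 0.78}}

```text
time: 4.25
ee_pos: [605.5, -155.6, 106.5]
orientation: [-3.133, 0.236, 0.0]
ft_force: [0.3, -0.7, -0.0]
gripper_width: 31.0
grasp_force: 0.0
```

{"api": "servo_tool", "payload": {"slide": [[0,0,0],[0,0,0],[0,0,0],[0,0,0]], "twist": [[0,0,0],[0,0,0],[0,0,0],[0,0,0]], "claw": 0.9}}

```text
time: 4.65
ee_pos: [605.5, -155.9, 106.5]
orientation: [3.132, -0.236, -0.0]
ft_force: [-1.1, -2.3, -0.8]
gripper_width: 20.3
grasp_force: 30.0
```

{"api": "servo_tool", "payload": {"slide": [[-0.0063,0,-0.0047],[-0.0068,0,-0.0039],[-0.0072,0,-0.0031],[-0.0075,0,-0.0023],[-0.0078,0,-0.0014],[-0.0078,0,-0.0004],[-0.0079,0,0.0005],[-0.0077,0,0.0014]], "twist": [[0,0,0],[0,0,0],[0,0,0],[0,0,0],[0,0,0],[0,0,0],[0,0,0],[0,0,0]]}}

```text
time: 5.45
ee_pos: [547.4, -147.0, 121.6]
orientation: [3.132, -0.236, 0.004]
ft_force: [1.3, -2.0, 4.3]
gripper_width: 19.8
grasp_force: 30.1
```

{"api": "servo_tool", "payload": {"slide": [[-0.0075,0,0.0022],[-0.0072,0,0.0032],[-0.0068,0,0.0039],[-0.0063,0,0.0047],[-0.0056,0,0.0055],[-0.0051,0,0.006],[-0.0042,0,0.0066],[-0.0035,0,0.0071]], "twist": [[0,0,0],[0,0,0],[0,0,0],[0,0,0],[0,0,0],[0,0,0],[0,0,0],[0,0,0]]}}

```text
time: 6.25
ee_pos: [500.3, -139.6, 80.5]
orientation: [-3.132, 0.235, 0.003]
ft_force: [-1.3, -3.8, 2.8]
gripper_width: 19.3
grasp_force: 29.8
```

{"api": "servo_tool", "payload": {"slide": [[0,0,0.002],[0,0,0],[0,0,0]], "twist": [[0,0,0],[0,0,0],[0,0,0]]}}

```text
time: 6.55
ee_pos: [499.5, -139.4, 78.6]
orientation: [-3.132, 0.235, 0.007]
ft_force: [-5.7, -5.3, 6.8]
gripper_width: 19.7
grasp_force: 29.7
```

{"api": "servo_tool", "payload": {"slide": [[0,0,0.002],[0,0,0.001],[0,0,0]], "twist": [[0,0,0],[0,0,0],[0,0,0]]}}

```text
time: 6.85
ee_pos: [499.5, -139.4, 78.0]
orientation: [-3.132, 0.234, 0.006]
ft_force: [-9.0, -2.7, 24.9]
gripper_width: 19.5
grasp_force: 28.5
```

{"api": "servo_tool", "payload": {"slide": [[0,0,0],[0,0,0],[0,0,0],[0,0,0]], "twist": [[0,0,0],[0,0,0],[0,0,0],[0,0,0]], "claw": 0.4}}

```text
time: 7.25
ee_pos: [501.2, -139.1, 75.4]
orientation: [-3.132, 0.236, 0.002]
ft_force: [-0.2, -0.4, 0.6]
gripper_width: 43.7
grasp_force: 0.0
```

Run:
```python
from h import *
s=observe();print(s["ee_pos"],s["ft_force"],s["gripper_width"])
c=grab("wrist","w3.png")
d=grab("side");i=d["pixels"][90:220,260:420];cv2.imwrite("pics/s3.png",cv2.cvtColor(cv2.resize(i,None,fx=4,fy=4,interpolation=cv2.INTER_CUBIC),cv2.COLOR_RGB2BGR))
```

```text
[ 501.19472159 -139.1336254    75.39482523] [-0.18288861 -0.43335946  0.58264043] 43.67629822906901
```

View pics/w3.png

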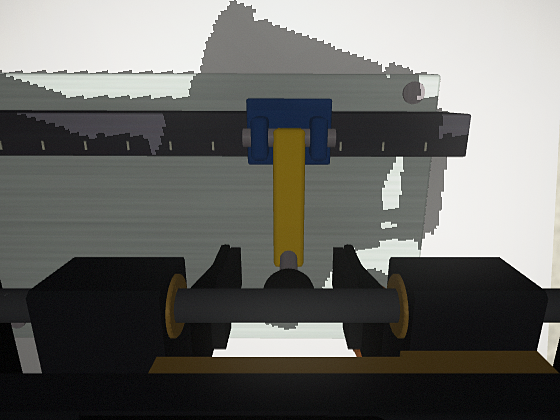

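The leaf is fully down: it lies level over the fence in the wrist view, columns 274–305, and the hard stop read 25 N. I'll measure the fence's front edge and the leaf sides from this close view.

Run:
```python
from h import *
c=grab("wrist");s=observe();print(s["time"],s["ee_pos"],s["orientation"])
gr=cv2.GaussianBlur(cv2.cvtColor(c["pixels"],cv2.COLOR_RGB2GRAY),(3,3),0).astype(float)
W=[];px=[]
for u in list(range(5,240,5))+list(range(340,460,5)):
    col=np.diff(gr[145:170,u]);i=col.argmax()
    if col[i]>8 : W.append(plane(c,u,145.5+i,52));px.append(145.5+i)
W=np.array(W);print(px[::8]);p=np.polyfit(W[:,1],W[:,0],1);r=W[:,0]-np.polyval(p,W[:,1]);k=abs(r)<1;p=np.polyfit(W[k,1],W[k,0],1);yaw=-np.arctan(p[0]);print("yaw",yaw,k.sum(),len(k),r.std(),"front x at y=-139.4",np.polyval(p,-139.4))
e=np.array([np.cos(yaw),np.sin(yaw)]);q=np.array([np.polyval(p,-139.4),-139.4]);print("knob dist to front",(q-np.array([499.5,-139.4]))@e)
g=cv2.cvtColor(c["pixels"],cv2.COLOR_RGB2HSV);y=cv2.inRange(g,(20,120,60),(35,255,255))
n=np.array([-np.sin(yaw),np.cos(yaw)])
for v in(150,180,210,240,255):
    x=np.where(y[v,230:350])[0]+230
    for z in(64,72): print(v,x.min(),x.max(),z,[(round(float((plane(c,a,v,z)[:2]-np.array([499.5,-139.4]))@n),1)) for a in(x.min(),x.max()+1)])
b=cv2.inRange(g,(100,120,30),(130,255,255));x=np.where(b[140,220:360])[0]+220;print("blue",x.min(),x.max(),[(round(float((plane(c,a,140,73)[:2]-np.array([499.5,-139.4]))@n),1)) for a in(x.min(),x.max()+1)])
```

```text
7.4 [ 501.40253389 -139.49178359   75.7252285 ] [-3.13213352e+00  2.35562159e-01  1.29442623e-03]
[np.float64(155.5), np.float64(155.5), np.float64(155.5), np.float64(155.5), np.float64(155.5), np.float64(156.5), np.float64(156.5), np.float64(156.5), np.float64(157.5)]
yaw -0.15320359540775416 71 71 0.1666827786347177 front x at y=-139.4 553.0003612260813
knob dist to front 52.87372570227022
150 273 304 64 [6.2, -7.9]
150 273 304 72 [5.9, -7.5]
180 273 303 64 [6.3, -7.6]
180 273 303 72 [6.0, -7.3]
210 273 303 64 [6.4, -7.9]
210 273 303 72 [6.1, -7.5]
240 273 302 64 [6.5, -7.6]
240 273 302 72 [6.2, -7.3]
255 273 302 64 [6.5, -7.8]
255 273 302 72 [6.2, -7.4]
blue 251 326 [14.9, -16.4]
```

Fence front is 52.5 mm ahead of the pinch point (499.5,−139.4), yaw −0.151, leaf centred. So the rack centre target is about (520,−75). I'll lift clear, turn 90° so the jaws close along x, and fly to the rack.

{"api": "servo_tool", "payload": {"slide": [[0,0,-0.008],[0,0,-0.012],[0,0,-0.015],[0,0,-0.015],[0,0,-0.015],[0,0,-0.015],[0,0,-0.015],[0,0,-0.01]], "twist": [[0,0,0],[0,0,0],[0,0,-0.147],[0,0,-0.147],[0,0,-0.147],[0,0,-0.147],[0,0,-0.147],[0,0,-0.147]]}}

```text
time: 8.2
ee_pos: [502.1, -140.1, 183.6]
orientation: [2.928, 1.132, 0.003]
ft_force: [0.1, -0.1, 0.8]
gripper_width: 52.4
grasp_force: 0.0
```

{"api": "servo_tool", "payload": {"slide": [[0,0,0],[0,0,0],[0,0,0],[0,0,0],[0,0,0],[0,0,0],[0.03,-0.01,0],[0.04,-0.012,0]], "twist": [[0,0,-0.147],[0,0,-0.147],[0,0,-0.147],[0,0,-0.147],[0,0,-0.147],[0,0,-0.147],[0,0,0],[0,0,0]], "claw": 0.0}}

```text
time: 9.0
ee_pos: [477.7, -71.8, 182.5]
orientation: [2.174, 2.263, 0.002]
ft_force: [0.3, 0.4, -0.6]
gripper_width: 87.0
grasp_force: 0.0
```

{"api": "servo_tool", "payload": {"slide": [[0.044,-0.012,0],[0.044,-0.012,0],[0.044,-0.012,0],[0.044,-0.012,0],[0.044,-0.012,0],[0.044,-0.012,0],[0.022,-0.004,0],[0,0,0]], "twist": [[0,0,0],[0,0,0],[0,0,0],[0,0,0],[0,0,0],[0,0,0],[0,0,0],[0,0,0]]}}

```text
time: 9.8
ee_pos: [387.5, 214.0, 182.4]
orientation: [2.167, 2.273, 0.003]
ft_force: [0.3, -0.5, 0.2]
gripper_width: 87.0
grasp_force: 0.0
```

{"api": "servo_tool", "payload": {"slide": [[0,0,0],[0,0,0]], "twist": [[0,0,0],[0,0,0]]}}

```text
time: 10.0
ee_pos: [388.8, 210.8, 181.7]
orientation: [2.174, 2.267, 0.001]
ft_force: [0.3, -0.7, -1.2]
gripper_width: 87.2
grasp_force: 0.0
```

Run:
```python
from h import *
s=observe();print(s["time"],s["ee_pos"],s["orientation"],s["gripper_width"])
c=grab("wrist","w4.png")
```

```text
10.0 [388.81726038 210.81246364 181.67318803] [2.17370048e+00 2.26717501e+00 6.85117236e-04] 87.21503847134895
```

View pics/w4.png

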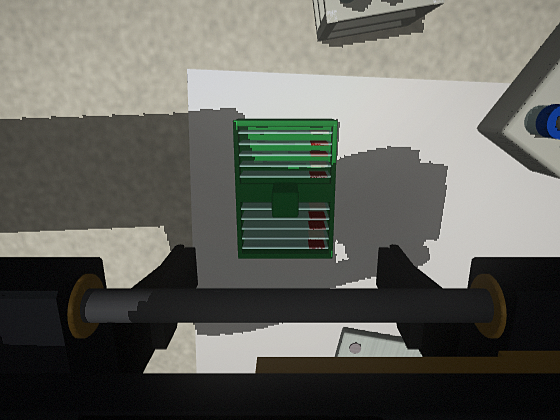

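The wrist view shows the rack at columns 236–338 and rows 120–258, with the post at (285,200), almost on the jaw centre line. I'll work out its pose.

Run:
```python
from h import *
c=grab("wrist");s=observe();print(s["ee_pos"],s["orientation"])
i=c["pixels"].astype(int);m=((i[:,:,1]>i[:,:,0]+15)&(i[:,:,1]>i[:,:,2]+15)).astype(np.uint8)*255
m[262:]=0;m[:, :225]=0;m[:,345:]=0;m=cv2.morphologyEx(m,cv2.MORPH_OPEN,np.ones((3,3)));m=cv2.morphologyEx(m,cv2.MORPH_CLOSE,np.ones((25,25)))
L=[];Rr=[]
for v in range(130,250,4):
    x=np.where(m[v])[0];L.append(plane(c,x.min()-.5,v,32));Rr.append(plane(c,x.max()+.5,v,32))
for n,A in(("L",L),("R",Rr)):
    A=np.array(A);p=np.polyfit(A[:,1],A[:,0],1);print(n,"yaw",-np.arctan(p[0]),"x at y=211",np.polyval(p,211))
T=[];B=[]
for u in range(250,325,5):
    y=np.where(m[:,u])[0];T.append(plane(c,u,y.min()-.5,32));B.append(plane(c,u,y.max()+.5,32))
print("far y",np.mean(T,0),"near",np.mean(B,0))
print("post top z70 centre pred",proj(c,(387,211,70)), "post px width",c["fx"]*20/(c["P"][2]-70))
h=i[186:214,255:320].copy();print(i[192,262:310,1].tolist());print(i[180:220,285,1].tolist())
```

```text
[388.88079533 210.59864981 181.45983206] [2.17527782e+00 2.26621560e+00 3.32450913e-04]
L yaw 0.04181975993715133 x at y=211 345.9677972802696
R yaw 0.0405983702705903 x at y=211 429.3379731766904
far y [385.25389597 273.91055072  32.        ] near [390.06069972 153.7583792   32.        ]
post top z70 centre pred (np.float64(283.79661083855063), np.float64(207.08780402167906)) post px width 28.062006399622014
[53, 53, 52, 51, 52, 53, 54, 53, 54, 53, 37, 41, 48, 47, 47, 44, 48, 43, 48, 45, 47, 47, 45, 47, 48, 48, 46, 47, 47, 45, 45, 48, 46, 46, 44, 36, 40, 53, 51, 52, 52, 51, 51, 51, 52, 52, 51, 54]
[56, 56, 42, 41, 40, 40, 39, 41, 40, 38, 37, 39, 47, 51, 54, 50, 52, 53, 51, 55, 51, 53, 49, 51, 52, 53, 52, 53, 51, 51, 55, 49, 52, 52, 51, 50, 39, 63, 152, 124]
```

Rack centre is about (387.8,213.5), yaw 0.041, and the tool yaw matches. I'll descend and grip.

{"api": "servo_tool", "payload": {"slide": [[0.003,-0.001,0.02],[0,0,0.025],[0,0,0.025],[0,0,0.025],[0,0,0.02],[0,0,0.01],[0,0,0.005],[0,0,0]], "twist": [[0,0,0],[0,0,0],[0,0,0],[0,0,0],[0,0,0],[0,0,0],[0,0,0],[0,0,0]]}}

```text
time: 10.9
ee_pos: [387.4, 214.2, 51.1]
orientation: [-2.174, -2.268, 0.001]
ft_force: [0.0, 0.4, 0.1]
gripper_width: 86.9
grasp_force: 0.0
```

{"api": "servo_tool", "payload": {"slide": [[0,0,0],[0,0,0],[0,0,0],[0,0,0],[0,0,0],[0,0,0],[0,0,0],[0,0,0]], "twist": [[0,0,0],[0,0,0],[0,0,0],[0,0,0],[0,0,0],[0,0,0],[0,0,0],[0,0,0]], "claw": 0.9}}

```text
time: 11.7
ee_pos: [387.2, 214.6, 51.2]
orientation: [-2.173, -2.269, 0.0]
ft_force: [-0.1, -1.4, -0.8]
gripper_width: 30.8
grasp_force: 0.0
```

{"api": "servo_tool", "payload": {"slide": [[0,0,0],[0,0,0],[0,0,0],[0,0,0]], "twist": [[0,0,0],[0,0,0],[0,0,0],[0,0,0]]}}

```text
time: 12.1
ee_pos: [387.3, 214.6, 51.2]
orientation: [2.173, 2.269, 0.0]
ft_force: [0.5, 0.7, -1.3]
gripper_width: 19.9
grasp_force: 30.0
```

{"api": "servo_tool", "payload": {"slide": [[0,0,-0.005],[0,0,-0.01],[0,0,-0.015],[0,0,-0.015],[0,0,-0.015],[0,0,-0.012],[0,0,0],[0,0,0]], "twist": [[0,0,0],[0,0,0],[0,0,0],[0,0,0.05],[0,0,0.05],[0,0,0.05],[0,0,0.042],[0,0,0]]}}

```text
time: 12.9
ee_pos: [387.0, 214.6, 124.3]
orientation: [2.38, 2.05, 0.002]
ft_force: [0.4, -0.2, -3.1]
gripper_width: 19.7
grasp_force: 30.0
```

{"api": "servo_tool", "payload": {"slide": [[-0.01,0.007,0],[-0.022,0.015,0],[-0.028,0.02,0],[-0.028,0.02,0],[-0.028,0.02,0],[-0.028,0.02,0],[-0.028,0.02,0],[-0.028,0.02,0]], "twist": [[0,0,0],[0,0,0],[0,0,0],[0,0,0],[0,0,0],[0,0,0],[0,0,0],[0,0,0]]}}

```text
time: 13.7
ee_pos: [497.9, -6.5, 122.9]
orientation: [-2.38, -2.049, 0.001]
ft_force: [0.8, 0.6, -2.6]
gripper_width: 20.1
grasp_force: 30.0
```

{"api": "servo_tool", "payload": {"slide": [[-0.023,0.015,0],[-0.016,0.01,0],[-0.008,0.004,0],[0,0,0],[0,0,0]], "twist": [[0,0,0],[0,0,0],[0,0,0],[0,0,0],[0,0,0]]}}

```text
time: 14.2
ee_pos: [518.3, -54.1, 122.9]
orientation: [-2.378, -2.049, 0.002]
ft_force: [-0.7, 0.3, -3.0]
gripper_width: 19.8
grasp_force: 30.0
```

```bash
cat > loc.py <<'E'
from h import *
def L(s=None):
    s=s or observe();p=s["ee_pos"];e=np.array([.9886,-.1504]);n=np.array([.1504,.9886]);d=p[:2]-np.array([499.5,-139.4])
    o=np.array(s["orientation"]);y=2*np.arctan2(o[1],o[0]);y=(y+np.pi)%(2*np.pi)-np.pi
    print("t",round(s["time"],2),"e %.1f n %.1f z %.1f yaw-st %.4f"%(d@e,d@n,p[2],y-np.pi/2+.151),"F e %.1f n %.1f z %.1f"%(s["ft_force"][:2]@e,s["ft_force"][:2]@n,s["ft_force"][2]),"target e 10.5 n 66.6 z 63")
if __name__=="__main__":
    L();c=grab("wrist","w_%d.png"%(observe()["time"]*100))
E
python3 loc.py; ls pics
```

```text
t 14.2 e 5.7 n 87.2 z 122.9 yaw-st 0.0023 F e -0.8 n 0.1 z -3.0 target e 10.5 n 66.6 z 63
s3.png
side0.png
st_t.png
top0.png
w1.png
w2.png
w3.png
w4.png
w_1420.png
```

Aligned, held level and clear of the fence. Lowering gently.

{"api": "servo_tool", "payload": {"slide": [[0,0,0.008],[0,0,0.012],[0,0,0.012],[0,0,0.012],[0,0,0.007],[0,0,0.004],[0,0,0.001],[0,0,0]], "twist": [[0,0,0],[0,0,0],[0,0,0],[0,0,0],[0,0,0],[0,0,0],[0,0,0],[0,0,0]]}}

```text
time: 15.05
ee_pos: [519.8, -55.1, 67.2]
orientation: [2.381, 2.05, 0.0]
ft_force: [0.1, -0.4, -3.4]
gripper_width: 20.0
grasp_force: 30.0
```

{"api": "servo_tool", "payload": {"slide": [[0,0,0.001],[0,0,0.001],[0,0,0.001],[0,0,0]], "twist": [[0,0,0],[0,0,0],[0,0,0],[0,0,0]]}}

```text
time: 15.45
ee_pos: [519.6, -55.1, 64.3]
orientation: [2.381, 2.05, 0.0]
ft_force: [-0.5, -0.4, -3.3]
gripper_width: 20.1
grasp_force: 30.0
```

{"api": "servo_tool", "payload": {"slide": [[0,0,0.0005],[0,0,0.0005],[0,0,0.0005],[0,0,0]], "twist": [[0,0,0],[0,0,0],[0,0,0],[0,0,0]]}}

```text
time: 15.85
ee_pos: [519.7, -55.0, 63.2]
orientation: [2.38, 2.05, 0.0]
ft_force: [-0.2, 0.1, 2.0]
gripper_width: 19.9
grasp_force: 30.0
```

{"api": "servo_tool", "payload": {"slide": [[0,0.001,0],[0,0.001,0],[0,0.0005,0],[0,0,0]], "twist": [[0,0,0],[0,0,0],[0,0,0],[0,0,0]]}}

```text
time: 16.25
ee_pos: [519.8, -55.0, 63.3]
orientation: [-2.377, -2.048, 0.005]
ft_force: [-5.7, -0.1, 8.2]
gripper_width: 19.5
grasp_force: 30.0
```

```bash
python3 -c "
from loc import *;L()"
```

```text
t 16.25 e 7.4 n 86.4 z 63.3 yaw-st 0.0026 F e -5.7 n -1.0 z 8.2 target e 10.5 n 66.6 z 63
```

{"api": "servo_tool", "payload": {"slide": [[0,0,-0.0005],[0,0,-0.0005],[0,0,0],[0,0,0]], "twist": [[0,0,0],[0,0,0],[0,0,0],[0,0,0]]}}

```text
time: 16.65
ee_pos: [522.4, -55.5, 63.5]
orientation: [2.381, 2.05, 0.0]
ft_force: [0.3, 0.3, -2.6]
gripper_width: 19.9
grasp_force: 30.0
```

```bash
python3 -c "
from loc import *;L()"
```

```text
t 16.65 e 10.0 n 86.4 z 63.5 yaw-st 0.0020 F e 0.2 n 0.4 z -2.6 target e 10.5 n 66.6 z 63
```

{"api": "servo_tool", "payload": {"slide": [[0,0.0005,0],[0,0.0005,0],[0,0.0005,0],[0,0,0]], "twist": [[0,0,0],[0,0,0],[0,0,0],[0,0,0]]}}

```text
time: 17.05
ee_pos: [523.1, -55.5, 63.6]
orientation: [-2.38, -2.049, 0.001]
ft_force: [-0.3, 0.3, -4.1]
gripper_width: 19.8
grasp_force: 30.0
```

```bash
python3 -c "
from loc import *;L()"
```

```text
t 17.05 e 10.7 n 86.5 z 63.6 yaw-st 0.0019 F e -0.4 n 0.3 z -4.1 target e 10.5 n 66.6 z 63
```

{"api": "servo_tool", "payload": {"slide": [[0,0.0005,0],[0,0.0005,0],[0,0.0005,0],[0,0,0]], "twist": [[0,0,0],[0,0,0],[0,0,0],[0,0,0]]}}

```text
time: 17.45
ee_pos: [523.3, -55.4, 63.6]
orientation: [-2.378, -2.048, 0.003]
ft_force: [-5.7, 0.8, 0.1]
gripper_width: 19.6
grasp_force: 30.0
```

```bash
python3 -c "
from loc import *;L()"
```

```text
t 17.45 e 10.9 n 86.6 z 63.6 yaw-st 0.0021 F e -5.8 n -0.0 z 0.1 target e 10.5 n 66.6 z 63
```

The rack touches the fence at e≈10.9 with about 6 N. Now I'll slide it along towards the leaf.

{"api": "servo_tool", "payload": {"slide": [[-0.002,-0.0007,0],[-0.003,0,0],[-0.003,0,0],[-0.003,0,0],[-0.003,0,0],[-0.002,0,0],[0,0,0],[0,0,0]], "twist": [[0,0,0],[0,0,0],[0,0,0],[0,0,0],[0,0,0],[0,0,0],[0,0,0],[0,0,0]]}}

```text
time: 18.25
ee_pos: [520.9, -71.1, 63.4]
orientation: [-2.379, -2.048, 0.002]
ft_force: [-3.8, 3.2, -1.7]
gripper_width: 19.5
grasp_force: 30.0
```

```bash
python3 -c "
from loc import *;L()"
```

```text
t 18.25 e 10.9 n 70.7 z 63.4 yaw-st 0.0016 F e -4.2 n 2.6 z -1.7 target e 10.5 n 66.6 z 63
```

{"api": "servo_tool", "payload": {"slide": [[-0.001,0,0],[-0.001,0,0],[-0.0005,0,0],[-0.0005,0,0],[0,0,0]], "twist": [[0,0,0],[0,0,0],[0,0,0],[0,0,0],[0,0,0]]}}

```text
time: 18.75
ee_pos: [520.5, -73.2, 63.5]
orientation: [-2.379, -2.047, 0.0]
ft_force: [-3.5, 5.6, -1.8]
gripper_width: 19.8
grasp_force: 30.0
```

```bash
python3 -c "
from loc import *;L()"
```

```text
t 18.75 e 10.8 n 68.6 z 63.5 yaw-st 0.0011 F e -4.3 n 5.0 z -1.8 target e 10.5 n 66.6 z 63
```

{"api": "servo_tool", "payload": {"slide": [[-0.0005,0,0],[-0.0005,0,0],[0,0,0],[0,0,0]], "twist": [[0,0,0],[0,0,0],[0,0,0],[0,0,0]]}}

```text
time: 19.15
ee_pos: [520.4, -73.3, 63.6]
orientation: [-2.379, -2.046, -0.001]
ft_force: [-2.5, 9.6, -1.5]
gripper_width: 19.9
grasp_force: 30.0
```

```bash
python3 -c "
from loc import *;L()"
```

```text
t 19.15 e 10.7 n 68.5 z 63.6 yaw-st 0.0009 F e -3.9 n 9.1 z -1.5 target e 10.5 n 66.6 z 63
```

Butted against the leaf: n force rises to 9 N with no travel. I'll relax most of the load and release with a small opening.

{"api": "servo_tool", "payload": {"slide": [[0.0008,-0.0004,0.0003],[0.0007,-0.0003,0],[0,0,0]], "twist": [[0,0,0],[0,0,0],[0,0,0]]}}

```text
time: 19.45
ee_pos: [520.5, -73.2, 63.4]
orientation: [-2.38, -2.048, -0.0]
ft_force: [-2.9, 3.6, -1.5]
gripper_width: 19.7
grasp_force: 30.0
```

```bash
python3 -c "
from loc import *;L()"
```

```text
t 19.45 e 10.8 n 68.6 z 63.4 yaw-st 0.0016 F e -3.5 n 3.2 z -1.5 target e 10.5 n 66.6 z 63
```

{"api": "servo_tool", "payload": {"slide": [[0,0,0],[0,0,0],[0,0,0],[0,0,0],[0,0,0],[0,0,0]], "twist": [[0,0,0],[0,0,0],[0,0,0],[0,0,0],[0,0,0],[0,0,0]], "claw": 0.62}}

```text
time: 20.05
ee_pos: [521.3, -74.3, 63.6]
orientation: [2.38, 2.049, 0.001]
ft_force: [-0.2, 0.0, 0.3]
gripper_width: 32.8
grasp_force: 0.0
```

```bash
python3 -c "
from loc import *;L();c=grab('wrist','w7.png')"
```

```text
t 20.05 e 11.8 n 67.7 z 63.6 yaw-st 0.0019 F e -0.2 n 0.0 z 0.3 target e 10.5 n 66.6 z 63
```

View pics/w7.png

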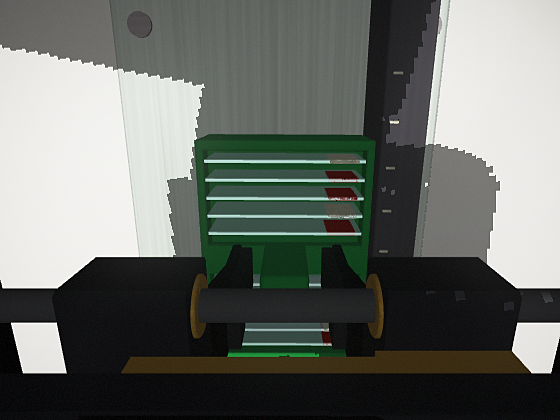

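The rack is flush on the fence and released. I'll lift straight up, turn back, and go above the knob with the jaws half open.

{"api": "servo_tool", "payload": {"slide": [[0,0,0],[0,0,-0.003],[0,0,-0.007],[0,0,-0.012],[0,0,-0.02],[0,0,-0.025],[0,0,-0.025],[0,0,-0.02]], "twist": [[0,0,0],[0,0,0],[0,0,0],[0,0,0],[0,0,0],[0,0,0],[0,0,0],[0,0,0]]}}

```text
time: 20.9
ee_pos: [521.4, -74.1, 178.0]
orientation: [2.379, 2.049, 0.002]
ft_force: [0.7, -0.2, -0.6]
gripper_width: 32.9
grasp_force: 0.0
```

{"api": "servo_tool", "payload": {"slide": [[0,0,0],[0,0,0],[0,0,0],[0,0,0],[0,0,0],[0,0,0],[0,0,0],[0,0,0]], "twist": [[0,0,0.143],[0,0,0.143],[0,0,0.143],[0,0,0.143],[0,0,0.143],[0,0,0.143],[0,0,0.143],[0,0,0.143]], "claw": 0.5}}

```text
time: 21.7
ee_pos: [521.0, -73.9, 176.6]
orientation: [3.112, 0.426, 0.002]
ft_force: [0.0, 0.3, -0.5]
gripper_width: 43.6
grasp_force: 0.0
```

{"api": "servo_tool", "payload": {"slide": [[0,0,0],[0,0,0],[0,0,0],[-0.004,0.022,0],[-0.004,0.023,0],[-0.004,0.023,0],[0,0,0],[0,0,0]], "twist": [[0,0,0.143],[0,0,0.143],[0,0,0.141],[0,0,0],[0,0,0],[0,0,0],[0,0,0],[0,0,0]]}}

```text
time: 22.5
ee_pos: [498.9, -139.5, 176.2]
orientation: [-3.133, 0.236, -0.001]
ft_force: [0.2, 0.3, -0.1]
gripper_width: 43.5
grasp_force: 0.0
```

```bash
python3 -c "
from loc import *;L();c=grab('wrist','w8.png');print(proj(c,(499.5,-139.4,90)));print(observe()['orientation'])"
```

```text
t 22.5 e -0.5 n -0.2 z 176.2 yaw-st -1.5704 F e 0.1 n 0.4 z -0.1 target e 10.5 n 66.6 z 63
(np.float64(285.92073537753845), np.float64(217.83293575370172))
[-3.13262306e+00  2.34744185e-01 -9.70418947e-04]
```

View pics/w8.png

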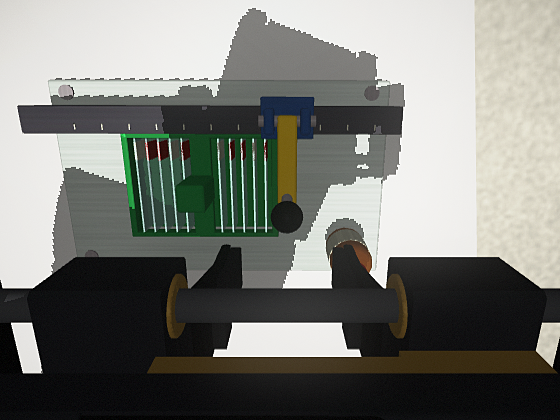

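The rack sits tight against fence and leaf, and the knob is at (287,216), under the jaws. I'll descend, pinch and swing up.

{"api": "servo_tool", "payload": {"slide": [[0.0005,0,0.015],[0,0,0.02],[0,0,0.02],[0,0,0.02],[0,0,0.014],[0,0,0.005],[0,0,0],[0,0,0]], "twist": [[0,0,0],[0,0,0],[0,0,0],[0,0,0],[0,0,0],[0,0,0],[0,0,0],[0,0,0]]}}

```text
time: 23.35
ee_pos: [500.0, -139.3, 82.0]
orientation: [3.133, -0.233, 0.002]
ft_force: [0.3, -0.4, -0.4]
gripper_width: 43.5
grasp_force: 0.0
```

{"api": "servo_tool", "payload": {"slide": [[0,0,0],[0,0,0],[0,0,0],[0,0,0],[0,0,0],[0,0,0],[0,0,0]], "twist": [[0,0,0],[0,0,0],[0,0,0],[0,0,0],[0,0,0],[0,0,0],[0,0,0]], "claw": 0.9}}

```text
time: 24.05
ee_pos: [499.6, -139.6, 81.7]
orientation: [3.133, -0.234, 0.001]
ft_force: [-0.7, 0.9, 3.7]
gripper_width: 20.0
grasp_force: 30.0
```

{"api": "servo_tool", "payload": {"slide": [[0.0035,0,-0.0071],[0.0042,0,-0.0066],[0.0051,0,-0.006],[0.0056,0,-0.0055],[0.0063,0,-0.0047],[0.0068,0,-0.0039],[0.0072,0,-0.0032],[0.0075,0,-0.0022]], "twist": [[0,0,0],[0,0,0],[0,0,0],[0,0,0],[0,0,0],[0,0,0],[0,0,0],[0,0,0]]}}

```text
time: 24.85
ee_pos: [545.2, -146.5, 121.2]
orientation: [3.133, -0.234, -0.002]
ft_force: [-4.0, -3.5, -1.8]
gripper_width: 20.0
grasp_force: 30.0
```

{"api": "servo_tool", "payload": {"slide": [[0.0077,0,-0.0014],[0.0079,0,-0.0005],[0.0078,0,0.0004],[0.0078,0,0.0014],[0.0075,0,0.0023],[0.0072,0,0.0031],[0.0068,0,0.0039],[0.0063,0,0.0047]], "twist": [[0,0,0],[0,0,0],[0,0,0],[0,0,0],[0,0,0],[0,0,0],[0,0,0],[0,0,0]]}}

```text
time: 25.65
ee_pos: [605.2, -155.8, 107.0]
orientation: [3.132, -0.234, 0.004]
ft_force: [-1.8, -3.9, 3.5]
gripper_width: 19.7
grasp_force: 30.1
```

{"api": "servo_tool", "payload": {"slide": [[0,0,0],[0,0,0]], "twist": [[0,0,0],[0,0,0]]}}

```text
time: 25.85
ee_pos: [605.2, -155.8, 106.9]
orientation: [3.132, -0.234, 0.006]
ft_force: [1.0, -3.7, 2.7]
gripper_width: 19.7
grasp_force: 30.1
```

{"api": "servo_tool", "payload": {"slide": [[0,0,0],[0,0,0],[0,0,0],[0,0,0],[0,0,-0.005],[0,0,-0.01],[0,0,-0.02],[0,0,-0.03]], "twist": [[0,0,0],[0,0,0],[0,0,0],[0,0,0],[0,0,0],[0,0,0],[0,0,0],[0,0,0]], "claw": 0.5}}

```text
time: 26.65
ee_pos: [602.4, -154.6, 171.6]
orientation: [-3.131, 0.234, 0.005]
ft_force: [-0.6, -0.5, 0.4]
gripper_width: 43.2
grasp_force: 0.0
```

{"api": "servo_tool", "payload": {"slide": [[-0.03,0,-0.03],[-0.03,0,-0.03],[-0.02,0,0],[0,0,0],[0,0,0]], "twist": [[0,0,0],[0,0,0],[0,0,0],[0,0,0],[0,0,0]]}}

```text
time: 27.15
ee_pos: [524.8, -143.4, 232.6]
orientation: [3.132, -0.235, 0.003]
ft_force: [0.4, 0.3, -0.5]
gripper_width: 43.6
grasp_force: 0.0
```

```bash
python3 -c "
from loc import *;L();c=grab('wrist','w9.png')"
```

```text
t 27.15 e 25.7 n -0.2 z 232.6 yaw-st -1.5694 F e 0.4 n 0.3 z -0.5 target e 10.5 n 66.6 z 63
```

View pics/w9.png

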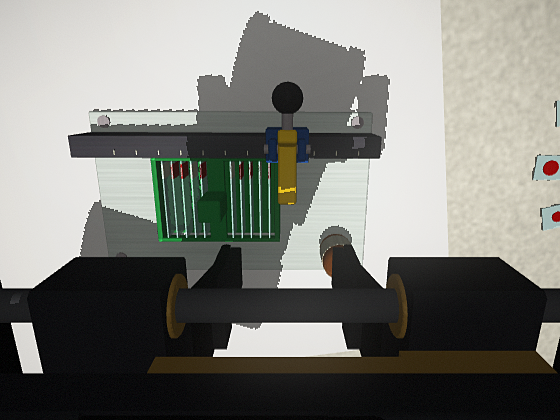

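The stop is folded back past upright, with the knob behind the fence at (287,98). The rack is still flush on the fence, its right end level with the leaf's left side, and the gripper is clear.

```bash
python3 -c "
from h import *;print(hand_in())"
```

```text
the job is handed in; nothing more can be done
None
```

I finished the task and handed it in at about 27 s: the rack stands against the fence where it was butted to the stop, and the stop is folded back past upright. The foam block, tubes and bottle were not touched; the hand-in gave no verdict.

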